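# Sweep the scored chestnuts off the chopping board into the oven tray

### The job

Sweep the four scored chestnuts along the chopping board with the fingers and over its end into the bare metal tray, ready for the oven; none may go into the green scraps tub. Only push them, do not pick up or carry any, and leave the garlic bulb on the board and the jar and mug behind it where they are.

Things in the scene. Friction and masses are not known exactly. Their poses are not given: they have to be found in the camera images.
- board: Pale bamboo chopping board on low runners, fixed: 280 mm (its x) by 340 mm (its y), flat top 70 mm above the worktop, no raised edges; two dark inlaid strips lie flush. Origin: centre of its underside, on the worktop; x points roughly away from the robot, z up. An open container stands pushed partly under each short end (+y and -y).
- steel_tray: Bare metal tray, open, fixed: 244 mm (x) by 150 mm (y), 40 mm high, walls and floor 3 mm, at the +y or the -y end of the board (varies), axes parallel to the board's. Origin: centre of its underside, 205 mm from the board's along board y: 110 mm stick out past the board's end, 40 mm are under it. Rim 30 mm below the board's top: what goes over that end drops in.
- scrap_tub: The green plastic scraps tub, open, fixed, of the same shape and size as the metal tray, at the other end of the board. Stays empty. Origin: centre of its underside.
- garlic_center (a point): Middle of a white garlic bulb, 47 mm across, 46 mm tall, loose, 55 g, sitting on the board along its far (+x) long edge, 55 mm or more in board x from every chestnut centre. This point is on its axis, 20 mm above its underside.
- jam_jar: Dark red jam jar with a brass-coloured lid, 68 mm across, 95 mm tall, standing loose on the worktop beyond the far (+x) side of the board. Origin: centre of its underside.
- mug: Blue mug, 80 mm across without its handle, 90 mm tall, standing loose on the worktop beyond the far (+x) side of the board. Origin: centre of its underside.
- chestnut0_center (a point): One of four alike dark brown scored chestnuts, loose, about 16 g, lying flat side down on the board: round from above, 34 mm across at 12 mm up, flat base 25 mm across, domed, 26 mm tall. It slides when pushed low down. The point is on its axis, half-way up (13 mm above its base).
- chestnut1_center (a point): One of four alike dark brown scored chestnuts, loose, about 16 g, lying flat side down on the board: round from above, 34 mm across at 12 mm up, flat base 25 mm across, domed, 26 mm tall. It slides when pushed low down. The point is on its axis, half-way up (13 mm above its base).
- chestnut2_center (a point): One of four alike dark brown scored chestnuts, loose, about 16 g, lying flat side down on the board: round from above, 34 mm across at 12 mm up, flat base 25 mm across, domed, 26 mm tall. It slides when pushed low down. The point is on its axis, half-way up (13 mm above its base).
- chestnut3_center (a point): One of four alike dark brown scored chestnuts, loose, about 16 g, lying flat side down on the board: round from above, 34 mm across at 12 mm up, flat base 25 mm across, domed, 26 mm tall. It slides when pushed low down. The point is on its axis, half-way up (13 mm above its base).
Mind the look-alikes: they are no part of the job. What is shaped like the part that bears chestnut0_center but pink is not meant.

How it is judged:
By the outcome, as a careful person would: the job done as asked, in the order asked, and still so for the second after the job is handed in, with the robot touching nothing.
It also fails if it takes over 58 s, if anything falls off the work surface, if the arm or the gripper's body presses on something with over 40 N, if the wrist force passes 120 N, or if a joint passes its speed limit or range.

### The arm

A 7-joint arm with a two-finger parallel gripper is mounted at the origin on the work surface. World frame = base frame: x ahead of the robot, y to its left, z up, the work surface at z = 0. Lengths are in mm, angles in rad, forces in N, time in s.
With the tool pointing down it reaches from about 400 to 875 mm from the base axis. Payload 4.4 kg.
Tool frame: the origin (TCP) lies where the fingers leave the gripper's body, on its centre line; the fingertips stand 73 mm ahead of it and the grasp point (between the pads) lies 54 mm ahead of it; z points along the fingers, y is the line along which they close (so a half turn about z gives the same grasp; the last joint's range is limited). The gripper opens to 85 mm and grips with 20 to 120 N. Pads are 22 mm wide; open, the fingers measure 114 mm over their backs; the gripper's body (76 mm by 85 mm) begins 54 mm behind the grasp point. The pads swing forward as they close: fully open they stand 13 mm farther back than shut.
Start: joints at [1.23, 0.628, 0.038, 1.517, -0.027, 0.996, -0.02], TCP at [176.405, -625.618, 303.913] pointing down, gripper open.
Joint ranges: [-3.06, 3.06], [-0.37, 2.12], [-1.25, 1.32], [0.18, 2.47], [-1.1, 4.24], [0.23, 1.98], [-2.94, 2.94]. Speed limits (rad/s): [2.57, 2.57, 3.14, 3.14, 3.14, 3.14, 3.14].

### API

Orientations are given as [roll, pitch, yaw] about the fixed x, y, z axes, in that order (R = Rz(yaw) Ry(pitch) Rx(roll)).
In Python, from cell import ctrl gives the robot as it stands.
- The arm moves only by the tool send_rows, never from a script. Its argument "rows" is a list that holds one entry, the list of rows, each a list of 6 numbers: the shift along the tool's x, y, z in cm, then the turn, a rotation vector about the tool's x, y, z in rad. In form: [[[tx, ty, tz, wx, wy, wz], ...]]. A call has 1 to 10 rows; each row is the pose to reach, as a shift and turn from the pose commanded when the call began, along the tool's axes at that moment; what a row does not reach only later rows make up. A row lasts 1/10 s, in which the tool goes at most 50 mm and 8.59 degrees, less where a joint would pass 70% of its speed; a pose out of reach is approached as far as the arm can. A call with a gripper value outside its range is refused whole. "grip" is the closure in counts, from 0 (fully open) to 255 (shut), set as the call begins (left out, the last holds). The fingers move at their own pace and stop on an object; the grip force is fixed at half the most. Time passes only in rows, so rows that repeat a pose let the fingers close. It gives the time, the measured TCP pose, the force, the opening and the grip force at its end, in the units of the state.
- ctrl.read_state(): the state, without advancing time (a new reading comes with each control period).
- ctrl.get_image(name): name is "side" or "top" or "wrist"; returns a dict with "pixels" (384x512x3 uint8, red, green, blue), "fx", "fy", "cx", "cy" (pixels), "extrinsics" (4x4, takes a point from camera to world coordinates); the wrist camera has in their place "mount" (4x4, takes a point from camera to tool coordinates, whose origin is the TCP and whose axes are the flange's). Camera axes: x right, y up, looking along -z (the intrinsics and any distortion apply to the point x, -y, -z); pixel columns grow to the right and rows downward; lengths in mm; the calibration is good to about 2 mm. A picture is of the moment at which its call begins: read the wrist's pose just before it. There is no depth.
- ctrl.finish_job(): hands the job in; it is judged then, once.
The state is a dict: "clock": time; "qpos": joint angles; "qd": joint speeds; "tau": joint torques, N m; "eef_pos": TCP position; "tool_rot": TCP orientation; "force": force on the tool from outside, world axes, zero at the start; "torque": the same for the moment, N m; "width": finger opening in mm; "gripper_force": force on a finger pad.
Only numpy, scipy, OpenCV 4.12 (cv2) and the standard library are available. Lean on these libraries where they do the work, as an engineer would, in place of code of your own. Each camera call takes 0.05 s, during which the arm holds its last target. There are 200 camera calls.

## Working session

There is one attempt and no reset: what is moved stays moved. The work goes in short steps, Python scripts to look and compute and a tool call to move; the robot and the scene stay as the last step left them, time stands still between calls to the robot, and variables do not carry over. Pictures are saved under pics/ and viewed, at most 10 in all, crops included, and the job is handed in when it is done.

Besides the shell and the picture viewer there is one more tool, called after ">>>" as name(argument=value, ...), one argument or row to a line, values as JSON. send_rows: Moves the arm, as the interface text tells. Its arguments: {"type":"object","properties":{"rows":{"type":"array","items":{"type":"array","items":{"type":"array","items":{"type":"number"}}}},"grip":{"type":"number"}},"required":["rows"]}

```bash
mkdir -p pics
cat > h.py <<'E'
import numpy as np, cv2
from cell import ctrl
def grab(n,f):
    s=ctrl.read_state(); d=ctrl.get_image(n); cv2.imwrite(f'pics/{f}.png',d['pixels'][:,:,::-1]); return s,d
def ray(d,u,v):
    E=np.array(d['extrinsics']); c=np.array([(u-d['cx'])/d['fx'],-(v-d['cy'])/d['fy'],-1]); return E[:3,3],E[:3,:3]@c
def atz(d,u,v,z):
    o,r=ray(d,u,v); return (o+r*(z-o[2])/r[2]).round(1)
def proj(d,p):
    E=np.array(d['extrinsics']); c=E[:3,:3].T@(np.array(p)-E[:3,3]); return (d['cx']+d['fx']*c[0]/-c[2], d['cy']+d['fy']*c[1]/c[2])
E
python3 - <<'E'
from h import *
s,d=grab('top','t0'); s2,d2=grab('side','s0')
print(s); print({k:v for k,v in d.items() if k!='pixels'});print({k:v for k,v in d2.items() if k!='pixels'})
E
```

```text
{'clock': 0.0, 'qpos': array([ 1.23019136,  0.6293571 ,  0.03845413,  1.51838223, -0.02701054,
        0.99629917, -0.01996429]), 'qd': array([ 0.00070617, -0.00048777,  0.00073593,  0.00092041, -0.00146038,
       -0.0006229 , -0.00047732]), 'tau': array([-8.51613913e-04, -5.63407445e+01,  1.22606378e+00, -1.93445778e+01,
        1.09918742e-02,  1.07108787e-02, -6.07511694e-06]), 'eef_pos': array([ 176.27446474, -625.12750546,  302.97751634]), 'tool_rot': array([-3.13966530e+00,  2.46288875e-05,  2.74824800e-01]), 'force': array([ 0.72442946,  0.37827629, -0.74083914]), 'torque': array([0.01652404, 0.01061372, 0.00741013]), 'gripper_force': 0.0, 'width': 85.22884632428791}
{'fx': 373.75256014465066, 'fy': 373.75256014465066, 'cx': 252.36702156119705, 'cy': 194.78737714767692, 'extrinsics': array([[-3.50004757e-03,  9.82008327e-01, -1.88805176e-01,
         4.33427196e+02],
       [-9.99883174e-01, -6.24600254e-03, -1.39508243e-02,
        -1.85576543e+01],
       [-1.48791033e-02,  1.88734290e-01,  9.81915465e-01,
         9.21499467e+02],
       [ 0.00000000e+00,  0.00000000e+00,  0.00000000e+00,
         1.00000000e+00]])}
{'fx': 483.8233601463756, 'fy': 483.8233601463756, 'cx': 248.94597842371394, 'cy': 189.53669030642206, 'extrinsics': array([[ 9.70863716e-01,  1.58588668e-01, -1.79647651e-01,
         4.05830450e+02],
       [-2.38888768e-01,  5.81512847e-01, -7.77672788e-01,
        -8.77195032e+02],
       [-1.88626744e-02,  7.97930099e-01,  6.02454776e-01,
         7.37512369e+02],
       [ 0.00000000e+00,  0.00000000e+00,  0.00000000e+00,
         1.00000000e+00]])}
```

View pics/t0.png

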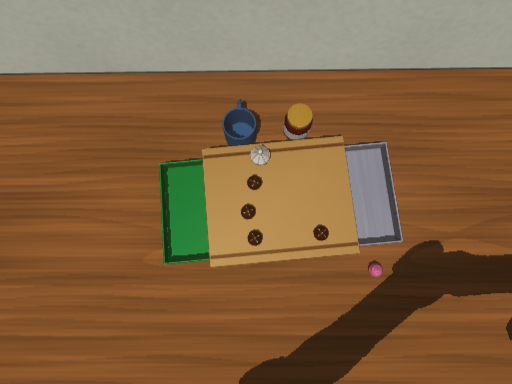

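View pics/s0.png

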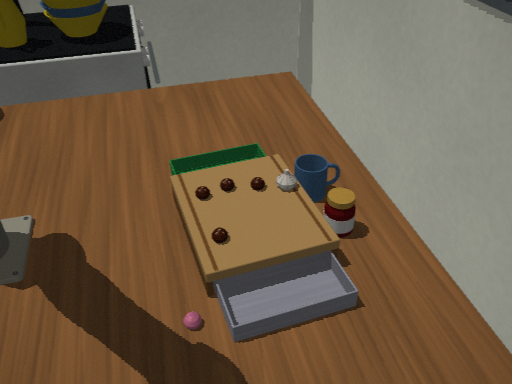

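Top view: the bare metal tray is at the right (-y) end and the green tub at the left. The chestnuts are at about (255,182), (248,212), (255,238) and (321,233), and the garlic at (260,155). The side view matches this, and the pink decoy is off the board.

```bash
cat >> h.py <<'E'
def tri(d,p,e,q):
    o1,r1=ray(d,*p);o2,r2=ray(e,*q); r1/=np.linalg.norm(r1); r2/=np.linalg.norm(r2)
    t=np.linalg.lstsq(np.c_[r1,-r2],o2-o1,rcond=None)[0]; a=o1+r1*t[0];b=o2+r2*t[1]
    return ((a+b)/2).round(1), round(np.linalg.norm(a-b),1)
def blobs(d,box):
    x0,y0,x1,y1=box; m=np.zeros(d['pixels'].shape[:2],np.uint8)
    m[y0:y1,x0:x1]=(d['pixels'][y0:y1,x0:x1].max(2)<90)
    n,l,s,c=cv2.connectedComponentsWithStats(cv2.morphologyEx(m,cv2.MORPH_CLOSE,np.ones((3,3))))
    return [(c[i].round(1),s[i][4]) for i in range(1,n) if s[i][4]>50]
E
python3 - <<'E'
from h import *
d=ctrl.get_image('top');e=ctrl.get_image('side')
print(blobs(d,(215,165,345,246)));print(blobs(e,(185,168,275,250)))
for p,q in [((255,182),(258,184)),((248,212),(228,185)),((255,238),(203,193)),((321,233),(220,236)),((260,155),(287,181))]: print(tri(d,p,e,q), atz(d,*p,83))
for p in [(203,149),(343,137),(358,254),(211,265)]: print('corner',atz(d,*p,70))
for p in [(387,144),(401,241)]: print('tray',atz(d,*p,40))
E
python3 - <<'E'
import cv2
for n,(x0,y0,x1,y1) in {'t0':(150,90,410,280)}.items():
    i=cv2.imread(f'pics/{n}.png')[y0:y1,x0:x1]; cv2.imwrite('pics/tc.png',cv2.resize(i,None,fx=3,fy=3,interpolation=cv2.INTER_CUBIC))
E
```

```text
[(array([254.2, 181.9]), np.int32(159)), (array([247.9, 211.1]), np.int32(165)), (array([320.6, 232.2]), np.int32(173)), (array([254.6, 237.2]), np.int32(173))]
[(array([258.2, 184.3]), np.int32(174)), (array([227.6, 185.2]), np.int32(172)), (array([203.2, 193.4]), np.int32(184)), (array([188.8, 238.1]), np.int32(82)), (array([220.4, 236. ]), np.int32(233))]
(array([626.3, -12.8,  79.4]), np.float64(1.7)) [624.6 -12.8  83. ]
(array([558. ,   3.4,  77.9]), np.float64(4.4)) [555.    3.4  83. ]
(array([498.1, -12.2,  78.7]), np.float64(3.0)) [496.3 -12.2  83. ]
(array([ 508.3, -160.7,   77.6]), np.float64(2.1)) [ 506.7 -159.7   83. ]
(array([690.8, -25. ,  83.5]), np.float64(3.7)) [689.  -24.8  83. ]
corner [708.9 110.7  70. ]
corner [ 736.  -222.9   70. ]
corner [ 460.4 -242.9   70. ]
corner [437.4  86.9  70. ]
tray [ 727.7 -336.7   40. ]
tray [ 491.  -352.4   40. ]
```

View pics/tc.png

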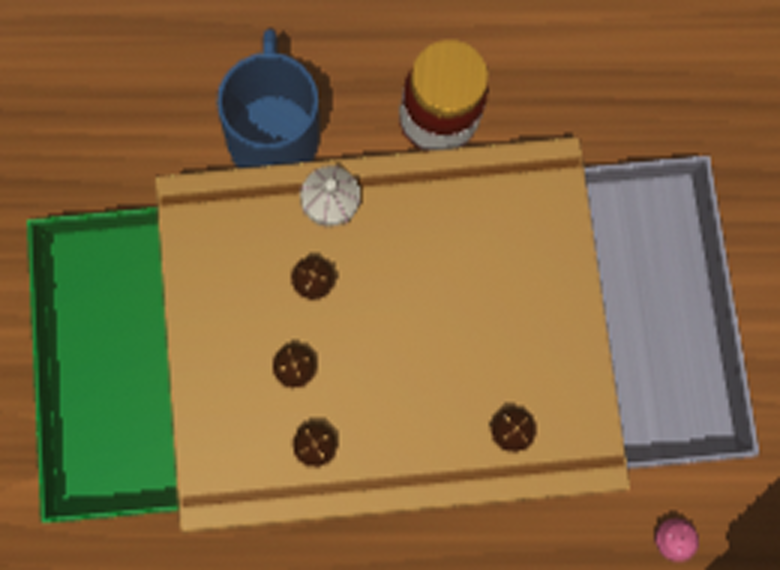

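>>> send_rows(
  rows=[
    [[45.3,-40.3,10,0,0,-1.371],[45.3,-40.3,10,0,0,-1.371],[45.3,-40.3,10,0,0,-1.371],[45.3,-40.3,10,0,0,-1.371],[45.3,-40.3,10,0,0,-1.371],[45.3,-40.3,10,0,0,-1.371],[45.3,-40.3,10,0,0,-1.371],[45.3,-40.3,10,0,0,-1.371],[45.3,-40.3,10,0,0,-1.371],[45.3,-40.3,10,0,0,-1.371]],
  ],
  grip=189,
)

```text
clock: 1.2
eef_pos: [442.9, -208.5, 222.3]
tool_rot: [3.141, -0.0, 1.649]
force: [0.6, -1.2, -0.2]
width: 21.9
gripper_force: 0.0
```

>>> send_rows(
  rows=[
    [[8.0,6.0,2.0,0,0,0],[8.0,6.0,2.0,0,0,0],[8.0,6.0,2.0,0,0,0],[8.0,6.0,2.0,0,0,0],[8.0,6.0,2.0,0,0,0],[8.0,6.0,2.0,0,0,0]],
  ],
)

```text
clock: 1.8
eef_pos: [495.2, -127.7, 202.7]
tool_rot: [-3.141, 0.001, 1.643]
force: [-0.1, -0.3, -0.2]
width: 22.0
gripper_force: 0.0
```

```bash
cat >> h.py <<'E'
C=np.array([585.7,-67]);X=np.array([.9972,.0754]);Y=np.array([-.0754,.9972])
def bc(p): v=np.array(p)[:2]-C; return (v@X).round(1),(v@Y).round(1)
E
python3 - <<'E'
from h import *
s,d=grab('wrist','w1'); print(s['eef_pos'],bc(s['eef_pos']),s['tool_rot'],s['clock'],d['mount'],d['fx'],d['cx'],d['cy'])
E
```

```text
[ 495.21515041 -127.71537287  202.68732773] (np.float64(-94.8), np.float64(-53.7)) [-3.14108140e+00  9.71592100e-04  1.64254054e+00] 1.8 [[ 4.50773146e-04  9.59620827e-01  2.81296401e-01  7.11465235e+01]
 [ 9.99999691e-01 -2.51558516e-04 -7.44311748e-04  1.53467052e-01]
 [-6.43494550e-04  2.81296650e-01 -9.59620644e-01 -6.83616594e+01]
 [ 0.00000000e+00  0.00000000e+00  0.00000000e+00  1.00000000e+00]] 321.9133282050557 259.5480769728943 192.0839246709752
```

View pics/w1.png

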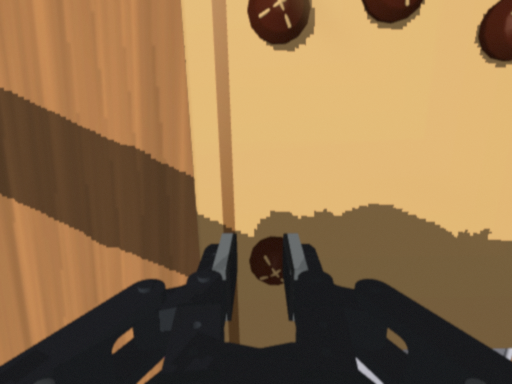

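The wrist view shows N3 between and below the tips at about (271,260). The other three are along the top edge at (280,12), (393,0) and (505,32).

```bash
cat >> h.py <<'E'
from scipy.spatial.transform import Rotation as R
def wr(s,d):
    T=np.eye(4);T[:3,:3]=R.from_euler('xyz',s['tool_rot']).as_matrix();T[:3,3]=s['eef_pos'];d['extrinsics']=T@np.array(d['mount']);return d
E
python3 - <<'E'
from h import *
s=ctrl.read_state(); d=wr(s,ctrl.get_image('wrist'))
for p in [(271,260),(280,12),(228,150),(182,20),(203,260)]:
    q=atz(d,*p,83 if p[0]>240 else 70); print(p,q,bc(q))
T=d['extrinsics']@np.linalg.inv(np.array(d['mount']))
for zz in (68,73): 
  for yy in (11,-11): print('tip',proj(d,(T@[11,yy,zz,1])[:3]))
E
```

```text
(271, 260) [ 505.2 -157.1   83. ] (np.float64(-87.1), np.float64(-83.8))
(280, 12) [498.  -13.1  83. ] (np.float64(-83.4), np.float64(60.4))
(228, 150) [473.  -89.6  70. ] (np.float64(-114.1), np.float64(-14.0))
(182, 20) [444.  -18.1  70. ] (np.float64(-137.6), np.float64(59.4))
(203, 260) [ 459.1 -167.4   70. ] (np.float64(-133.8), np.float64(-90.6))
tip (np.float64(282.92578510645683), np.float64(234.2607453563478))
tip (np.float64(235.0006586021336), np.float64(234.25335055408328))
tip (np.float64(282.1838535524904), np.float64(229.96705142554998))
tip (np.float64(235.76588000188835), np.float64(229.9594283257154))
```

>>> send_rows(
  rows=[
    [[1.2,0.6,0,0,0,0],[1.2,0.6,2.0,0,0,0],[1.2,0.6,4.5,0,0,0],[1.2,0.6,5.2,0,0,0],[1.2,0.6,5.2,0,0,0],[1.2,0.6,5.2,0,0,0]],
  ],
)

```text
clock: 2.5
eef_pos: [501.6, -113.1, 151.1]
tool_rot: [3.141, -0.0, 1.646]
force: [-0.1, -0.5, 0.5]
width: 22.1
gripper_force: 0.0
```

Run:
```python
from h import *
s=ctrl.read_state(); print(s['eef_pos'],bc(s['eef_pos']),s['tool_rot'],s['force'],s['qd'].max())
```

```text
[ 501.63076106 -113.08634846  151.13818043] (np.float64(-87.3), np.float64(-39.6)) [ 3.14067014e+00 -3.95366593e-06  1.64592897e+00] [-0.06773442 -0.52786424  0.48078291] 0.004438312411078547
```

>>> send_rows(
  rows=[
    [[0,0.1,0.65,0,0,0],[-0.8,0.1,0.65,0,0,0],[-1.6,0.1,0.65,0,0,0],[-2.8,0.1,0.65,0,0,0],[-4.0,0.1,0.65,0,0,0],[-5.2,0.1,0.65,0,0,0],[-6.4,0.1,0.65,0,0,0],[-7.6,0.1,0.65,0,0,0],[-8.8,0.1,0.65,0,0,0],[-10.0,0.1,0.65,0,0,0]],
  ],
)

```text
clock: 3.5
eef_pos: [509.6, -214.0, 144.0]
tool_rot: [-3.142, -0.0, 1.646]
force: [0.1, -0.0, 0.0]
width: 21.8
gripper_force: 0.1
```

Run:
```python
from h import *
s,d=grab('side','s1');print(s['eef_pos'],bc(s['eef_pos']),s['force'])
i=cv2.imread('pics/s1.png')[130:345,130:400]; cv2.imwrite('pics/s1c.png',cv2.resize(i,None,fx=2.5,fy=2.5,interpolation=cv2.INTER_CUBIC))
```

```text
[ 509.58620651 -214.03142125  144.01203123] (np.float64(-87.0), np.float64(-140.9)) [ 0.06102585 -0.00351281  0.03784585]
```

View pics/s1c.png

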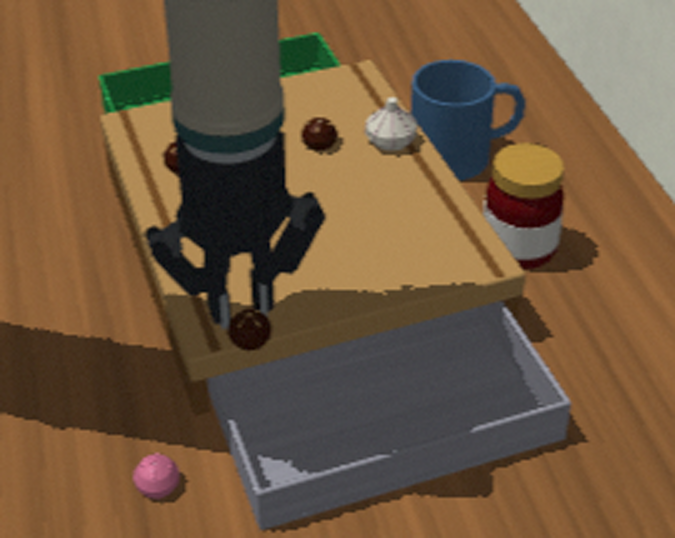

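The side view shows N3 cupped between the fingertips close to the board's end, in line with the tray. The sweep is working.

>>> send_rows(
  rows=[
    [[-1.2,0,0,0,0,0],[-2.4,0,0,0,0,0],[-3.6,0,0,0,0,0],[-4.8,0,0,0,0,0],[-4.8,0,0,0,0,0],[-4.8,0,-3,0,0,0],[-2,0.2,-6,0,0,0],[3,0.2,-6,0,0,0],[8,0.2,-6,0,0,0],[13,0.2,-6,0,0,0]],
  ],
)

```text
clock: 4.55
eef_pos: [501.5, -81.2, 204.5]
tool_rot: [3.141, -0.0, 1.645]
force: [1.3, 0.8, -0.8]
width: 22.3
gripper_force: 0.0
```

>>> send_rows(
  rows=[
    [[5,0,0,0,0,0],[10,0,0,0,0,0],[11.6,0,0,0,0,0],[11.6,0,2,0,0,0],[11.6,0,4.5,0,0,0],[11.6,0,5,0,0,0],[11.6,0,5,0,0,0],[11.6,0,5,0,0,0]],
  ],
)

```text
clock: 5.35
eef_pos: [493.5, 32.6, 154.7]
tool_rot: [3.141, -0.0, 1.646]
force: [0.1, -0.2, 0.1]
width: 22.3
gripper_force: 0.0
```

Run:
```python
from h import *
s,d=grab('side','s2');print(s['eef_pos'],bc(s['eef_pos']),s['force'],s['clock'],s['tool_rot'])
a=cv2.imread('pics/s2.png')[130:345,130:400]; ss,dd=grab('wrist','w2'); b=cv2.imread('pics/w2.png')
cv2.imwrite('pics/c2.png',np.hstack([cv2.resize(a,(400,319)),cv2.resize(b,(400,319))]))
```

```text
[493.5219185   32.58205238 154.68650498] (np.float64(-84.4), np.float64(106.3)) [ 0.06808466 -0.15990188  0.13941947] 5.35 [ 3.14075574e+00 -2.04842387e-04  1.64566359e+00]
```

View pics/c2.png

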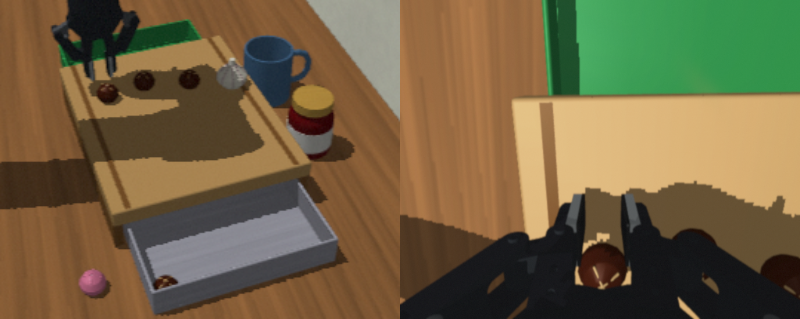

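N3 is in the tray, and the fingers are lined up behind N2.

>>> send_rows(
  rows=[
    [[0,0,1,0,0,0],[-0.8,0,1,0,0,0],[-1.6,0,1,0,0,0],[-2.6,0,1,0,0,0],[-3.8,0,1,0,0,0],[-5.1,0,1,0,0,0],[-6.4,0,1,0,0,0],[-7.7,0,1,0,0,0],[-9,0,1,0,0,0],[-10.3,0,1,0,0,0]],
  ],
)

```text
clock: 6.45
eef_pos: [501.0, -71.5, 144.1]
tool_rot: [3.142, 0.0, 1.645]
force: [0.4, 0.0, 0.3]
width: 22.2
gripper_force: 0.0
```

>>> send_rows(
  rows=[
    [[-1.3,0,0,0,0,0],[-2.6,0,0,0,0,0],[-3.9,0,0,0,0,0],[-5.2,0,0,0,0,0],[-6.5,0,0,0,0,0],[-7.8,0,0,0,0,0],[-9.1,0,0,0,0,0],[-10.4,0,0,0,0,0],[-11.7,0,0,0,0,0],[-13,0,0,0,0,0]],
  ],
)

```text
clock: 7.45
eef_pos: [510.7, -200.9, 144.1]
tool_rot: [3.142, -0.0, 1.646]
force: [0.3, 0.1, 0.5]
width: 22.3
gripper_force: 0.0
```

Run:
```python
from h import *
s=ctrl.read_state();print(s['eef_pos'],bc(s['eef_pos']),s['force'],s['clock'],s['tool_rot'])
```

```text
[ 510.67498785 -200.93421437  144.0505048 ] (np.float64(-84.9), np.float64(-127.9)) [0.33556532 0.12775303 0.45025244] 7.45 [ 3.14157634e+00 -3.16412897e-05  1.64575724e+00]
```

>>> send_rows(
  rows=[
    [[-1.3,0,0,0,0,0],[-2.6,0,0,0,0,0],[-3.9,0,0,0,0,0],[-5.2,0,0,0,0,0],[-6,0,0,0,0,0],[-6,0,-3,0,0,0],[-3,2,-6,0,0,0],[1,4,-6,0,0,0],[6,5.9,-6,0,0,0],[10.5,5.9,-6,0,0,0]],
  ],
)

```text
clock: 8.45
eef_pos: [564.0, -88.9, 204.6]
tool_rot: [3.137, -0.001, 1.645]
force: [0.1, 0.6, -0.0]
width: 22.1
gripper_force: 0.0
```

>>> send_rows(
  rows=[
    [[5,0,0,0,0,0],[10,0,0,0,0,0],[13.9,0,0,0,0,0],[13.9,0,2,0,0,0],[13.9,0,4.5,0,0,0],[13.9,0,5,0,0,0],[13.9,0,5,0,0,0],[13.9,0,5,0,0,0]],
  ],
)

```text
clock: 9.25
eef_pos: [551.7, 47.7, 154.7]
tool_rot: [3.141, -0.0, 1.645]
force: [0.4, -0.1, 0.6]
width: 22.4
gripper_force: 0.0
```

Run:
```python
from h import *
s,d=grab('side','s3');print(s['eef_pos'],bc(s['eef_pos']),s['force'],s['clock'],s['tool_rot'])
a=cv2.imread('pics/s3.png')[130:345,130:400]; ss,dd=grab('wrist','w3'); b=cv2.imread('pics/w3.png')
cv2.imwrite('pics/c3.png',np.hstack([cv2.resize(a,(400,319)),cv2.resize(b,(400,319))]))
```

```text
[551.72053452  47.69014793 154.7345116 ] (np.float64(-25.2), np.float64(116.9)) [ 0.40105188 -0.14309202  0.64689428] 9.25 [ 3.14055569e+00 -1.76002022e-04  1.64524464e+00]
```

View pics/c3.png

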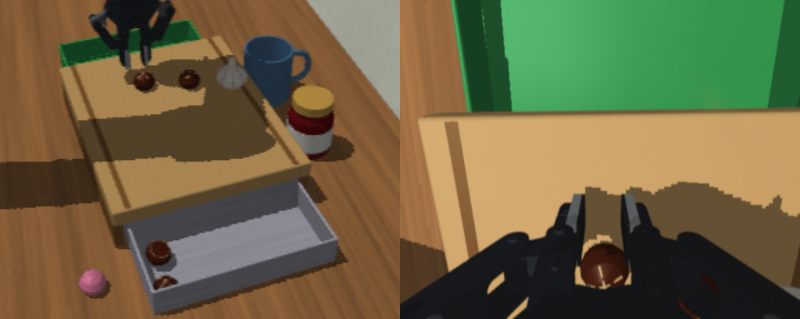

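Two chestnuts are in the tray, and the fingers are lined up behind N1.

>>> send_rows(
  rows=[
    [[0,0,1,0,0,0],[-0.8,0,1,0,0,0],[-1.6,0,1,0,0,0],[-2.6,0,1,0,0,0],[-3.8,0,1,0,0,0],[-5.1,0,1,0,0,0],[-6.4,0,1,0,0,0],[-7.7,0,1,0,0,0],[-9,0,1,0,0,0],[-10.3,0,1,0,0,0]],
  ],
)

```text
clock: 10.35
eef_pos: [559.0, -56.1, 144.1]
tool_rot: [3.142, 0.0, 1.645]
force: [0.4, 0.2, 0.3]
width: 22.0
gripper_force: 0.1
```

>>> send_rows(
  rows=[
    [[-1.4,0,0,0,0,0],[-2.8,0,0,0,0,0],[-4.2,0,0,0,0,0],[-5.6,0,0,0,0,0],[-7,0,0,0,0,0],[-8.4,0,0,0,0,0],[-9.8,0,0,0,0,0],[-11.2,0,0,0,0,0],[-12.6,0,0,0,0,0],[-14,0,0,0,0,0]],
  ],
)

```text
clock: 11.35
eef_pos: [569.5, -195.6, 144.0]
tool_rot: [-3.142, -0.0, 1.646]
force: [0.8, 0.1, 0.8]
width: 22.2
gripper_force: 0.1
```

>>> send_rows(
  rows=[
    [[-1.3,0,0,0,0,0],[-2.6,0,0,0,0,0],[-3.9,0,0,0,0,0],[-5.2,0,0,0,0,0],[-6.2,0,0,0,0,0],[-6.2,0,-3,0,0,0],[-3,2,-6,0,0,0],[1,4,-6,0,0,0],[6,6.8,-6,0,0,0],[10.5,6.8,-6,0,0,0]],
  ],
)

```text
clock: 12.35
eef_pos: [632.1, -85.1, 204.6]
tool_rot: [3.137, -0.0, 1.644]
force: [0.2, 0.3, -0.4]
width: 21.9
gripper_force: 0.0
```

Run:
```python
from h import *
s=ctrl.read_state();print(s['eef_pos'],bc(s['eef_pos']),s['force'],s['clock'],s['tool_rot'])
```

```text
[632.08530004 -85.12708986 204.64168242] (np.float64(44.9), np.float64(-21.6)) [ 0.19301144  0.3321501  -0.40832633] 12.35 [ 3.13721050e+00 -3.79752212e-05  1.64441125e+00]
```

>>> send_rows(
  rows=[
    [[5,0,0,0,0,0],[10,0,0,0,0,0],[11.8,0,0,0,0,0],[11.8,0,2,0,0,0],[11.8,0,4.5,0,0,0],[11.8,0,5,0,0,0],[11.8,0,5,0,0,0],[11.8,0,5,0,0,0]],
  ],
)

```text
clock: 13.15
eef_pos: [621.2, 31.2, 154.8]
tool_rot: [3.14, -0.0, 1.645]
force: [0.5, 0.4, -0.6]
width: 21.9
gripper_force: 0.0
```

Run:
```python
from h import *
s,d=grab('side','s4');print(s['eef_pos'],bc(s['eef_pos']),s['force'],s['clock'],s['tool_rot'])
a=cv2.imread('pics/s4.png')[130:345,130:400]; ss,dd=grab('wrist','w4'); b=cv2.imread('pics/w4.png')
cv2.imwrite('pics/c4.png',np.hstack([cv2.resize(a,(400,319)),cv2.resize(b,(400,319))]))
```

```text
[621.15412772  31.2160251  154.84826541] (np.float64(42.8), np.float64(95.3)) [ 0.45232105  0.40272116 -0.62941753] 13.15 [ 3.14034102e+00 -9.93096047e-05  1.64516833e+00]
```

View pics/c4.png

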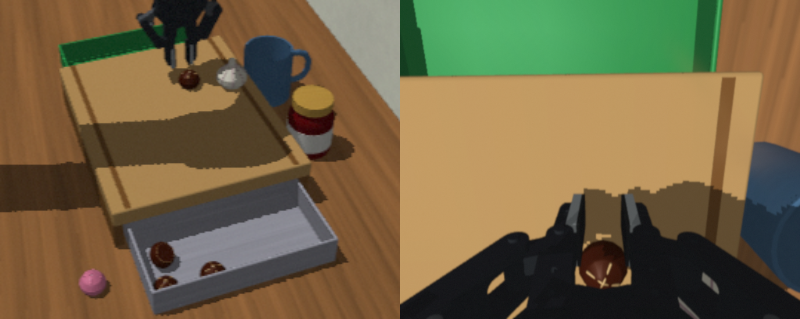

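Three are in the tray, and the fingers are behind N0. I'll drift slightly away from the garlic while passing it.

>>> send_rows(
  rows=[
    [[0,-0.3,1,0,0,0],[-0.8,-0.3,1,0,0,0],[-1.6,-0.4,1,0,0,0],[-2.6,-0.6,1,0,0,0],[-3.8,-0.9,1,0,0,0],[-5,-1.2,1,0,0,0],[-6.2,-1.4,1,0,0,0],[-7.4,-1.5,1,0,0,0],[-8.7,-1.5,1,0,0,0],[-10,-1.5,1,0,0,0]],
  ],
)

```text
clock: 14.25
eef_pos: [613.2, -70.5, 144.1]
tool_rot: [3.141, 0.0, 1.646]
force: [0.1, -0.5, -0.9]
width: 22.1
gripper_force: 0.1
```

>>> send_rows(
  rows=[
    [[-1.3,0,0,0,0,0],[-2.6,0,0,0,0,0],[-3.9,0,0,0,0,0],[-5.2,0,0,0,0,0],[-6.5,0,0,0,0,0],[-7.8,0,0,0,0,0],[-9.1,0,0,0,0,0],[-10.4,0,0,0,0,0],[-11.7,0,0,0,0,0],[-13,0,0,0,0,0]],
  ],
)

```text
clock: 15.25
eef_pos: [622.8, -200.0, 144.1]
tool_rot: [3.142, -0.0, 1.646]
force: [0.9, -0.0, -0.7]
width: 22.3
gripper_force: 0.1
```

>>> send_rows(
  rows=[
    [[-1.3,0,0,0,0,0],[-2.6,0,0,0,0,0],[-3.9,0,0,0,0,0],[-5.2,0,0,0,0,0],[-5.3,0,0,0,0,0],[-5.3,0,-3,0,0,0],[-5.3,-2,-6,0,0,0],[-5.3,-4,-10,0,0,0],[-5.3,-4,-12,0,0,0],[-5.3,-4,-12,0,0,0]],
  ],
)

```text
clock: 16.25
eef_pos: [588.3, -254.8, 268.0]
tool_rot: [3.135, 0.003, 1.646]
force: [0.6, 0.1, -0.5]
width: 21.9
gripper_force: 0.0
```

Run:
```python
from h import *
s,d=grab('side','s5');print(s['eef_pos'],bc(s['eef_pos']),s['force'],s['clock'])
a=cv2.imread('pics/s5.png'); ss,dd=grab('top','t5'); b=cv2.imread('pics/t5.png')
cv2.imwrite('pics/c5.png',np.hstack([cv2.resize(a[130:345,130:400],(400,319)),cv2.resize(b[90:280,150:410],(400,292))[:292] if 0 else cv2.resize(b[90:280,150:410],(400,319))]))
```

```text
[ 588.31847711 -254.77538197  268.04963843] (np.float64(-11.5), np.float64(-187.4)) [ 0.57549545  0.10755972 -0.52895678] 16.25
```

View pics/c5.png

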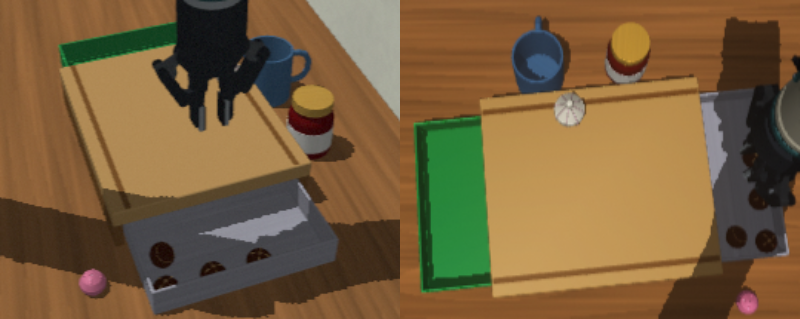

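All four chestnuts are in the metal tray, the tub is empty, the garlic, jar and mug have not moved, and the arm is clear of everything.

```bash
python3 -c "
from cell import ctrl
print(ctrl.finish_job())"
```

```text
the job is handed in; nothing more can be done
None
```

All four chestnuts were pushed over the board's end into the bare metal tray, the scraps tub is empty, the garlic, jar and mug look unmoved in the last pictures, and the job was handed in at about 16 s of the 58 s.

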